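# Locate a tip box against two dowels and an end stop

### The arm

A 6-joint arm with a two-finger parallel gripper is mounted at the origin on a cart in front of the work surface, level with it; the furniture and walls round the work are solid. World frame = base frame: x ahead of the robot, y to its left, z up, the work surface at z = 0. Lengths are in m, angles in rad, forces in N, time in s.
With the tool pointing down it reaches from about 0.325 to 0.85 m from the base axis. Payload 4.4 kg.
Tool frame: the origin (TCP) lies midway between the tips of the shut fingers; the grasp point (between the pads) lies 19 mm behind it; y points along the fingers, x is the direction in which the jaws open and shut, and the axes are right-handed (so a half turn about y gives the same grasp; the last joint's range is limited). The gripper opens to 94 mm and grips with 3 to 60 N. Pads are 16 mm wide; open, the fingers measure 119 mm over their backs; the gripper's body (75 mm by 177 mm) begins 78 mm behind the grasp point.
Start: joints at [1.022, 0.207, 1.542, -0, 1.393, -0.15], TCP at [0.223, 0.53, 0.184] pointing down, gripper open.
Joint ranges: [-2.73, 2.73], [-0.86, 2.22], [0.23, 2.46], [-1.11, 4.25], [0.08, 2.63], [-2.82, 2.82]. Speed limits (rad/s): [2.79, 2.79, 3.14, 3.14, 3.14, 3.14].

### API

Orientations are given as a unit quaternion [w, x, y, z].
In Python, from plant import monitor, vision, sign_off gives the robot as it stands.
- The arm moves only by the shell command python3 -m handwheel 'ROWS' [FORCE]. ROWS is JSON, a list that holds one entry, the list of rows, each a list of 7 numbers: the turn, a rotation vector about the tool's x, y, z in rad, then the shift along the tool's x, y, z in cm, then the gripper's target within -1 to 1 (shut at 1, half-way at 0, fully open at -1). A call has 1 to 10 rows; each row shifts and turns the commanded pose from where the row before left it, along the tool's axes as they then stand; what a row does not reach is not made up. A row lasts 1/10 s, in which the tool goes at most 50 mm and 8.59 degrees, less where a joint would pass 70% of its speed; a pose out of reach is approached as far as the arm can. A call is refused whole if a number of a shift passes 5 or a number of a turn 0.15, either way. A call with a gripper value outside its range is refused whole. The fingers move at their own pace and stop on an object; FORCE is the grip in N (left out, the last holds). Time passes only in rows, so rows that do not move let the fingers close. It gives the time, the measured TCP pose, the force and the opening at its end, in the units of the state.
- monitor.read_state(): the state, without advancing time (a new reading comes with each control period).
- vision.snapshot(name): name is "side" or "top"; returns a dict with "color" (420x560x3 uint8, blue, green, red), "vfov" (degrees; the focal length in pixels is half the picture's height over the tangent of half this angle, whatever the lens; pixels are square), "cx", "cy" (the principal point, pixels), "D" ([k1, k2, p1, p2, k3] as OpenCV has them; the pictures are not rectified), "R" (3x3) and "t" (3): a world point X has camera coordinates R X + t. Camera axes: x right, y down, z forward; pixel columns grow to the right and rows downward; lengths in m; the calibration is good to about 2 mm. A picture is of the moment at which its call begins. There is no depth.
- sign_off(): hands the job in, once; it reports no verdict.
The state is a dict: "clock": time; "joint_positions": joint angles; "joint_velocities": joint speeds; "joint_efforts": joint torques, N m; "tcp_pos": TCP position; "eef_rot": TCP orientation; "contact_force": force on the tool from outside, world axes, zero at the start; "ft_torque": the same for the moment, N m; "width": finger opening in m.
Only numpy, scipy, OpenCV 4.12 (cv2) and the standard library are available. Lean on these libraries where they do the work, as an engineer would, in place of code of your own. Each camera call takes 0.05 s, during which the arm holds its last target. There are 200 camera calls.

### The job

Stand the pipette tip box upright on the aluminium deck plate, setting it down gently. Push it until its long side bears on both upright dowels, then slide it along them until its end bears on the end stop's nose; how far that is must be felt. Press it home firmly but lightly at each (some 5 to 10 N, never 20 N). Leave it released, touching both dowels and the stop, and leave the beaker, timer and reagent bottle alone.

Things in the scene. Friction and masses are not known exactly. Their poses are not given: they have to be found in the camera images.
- deck: Bare aluminium plate fixed on the worktop, 170 mm (x) by 200 mm (y), 10 mm thick; origin at the centre of its underside, z up. On it, square to it, a dark bar with two dowels (+x side) and a dark block, the end stop (-y end). Both are reset in their slots each time: only the ranges below are known, and the box must be pushed towards +x, then -y, until contact is felt.
- dowels_nominal (a point): Point fixed to the deck, on its top face, axes as the deck's: mid-setting of the two upright steel dowels (12 mm across, 26 mm high, 80 mm apart along y). Their true midpoint lies within 12 mm of it in x and 2 mm in y. Behind them lies their bar, 8 mm high, 22 mm wide. Touching the dowels, the box's centre is 39.5 mm short of their axes in x.
- stop_nominal (a point): Point fixed to the deck, on its top face, axes as the deck's: mid-setting of the tip of the end stop's round nose, which points to +y (12 mm across, 14 mm above the deck; the block behind it is 30 mm wide, 24 mm high). The true tip lies within 7 mm of it in y and 8 mm in x. Touching it, the box's centre is 61.5 mm on in +y from the tip.
- tip_box_center (a point): Centre of the closed pipette tip box (grey, clear lid, yellow tips), loose on the worktop, left of the deck. 67 mm wide (its x), 123 mm long (its y), 72 mm high, this point 36 mm above its underside, z up. The lid stays shut. Sides flat; either long side may go to the dowels. About 0.15 to 0.35 kg; sliding it takes 1 to 5 N; pushed off its middle it turns and may jam on one dowel.
- beaker_center (a point): Centre of a glass beaker, 52 mm across and 68 mm high, a bystander.
- timer_center (a point): Centre of a white lab timer lying flat, 62 x 62 x 18 mm, a bystander.
- reagent_bottle_center (a point): Centre of a white reagent bottle with a red cap, 40 mm across and 87 mm high, a bystander.
Things that resemble listed ones, but are neither listed nor needed, are in the scene too. What is shaped like the part that bears tip_box_center but black or red is not meant.

How it is judged:
By the outcome, as a careful person would: the job done as asked, in the order asked, and still so for the second after the job is handed in, with the robot touching nothing.
It also fails if it takes over 67 s, if anything falls off the work surface, if the arm or the gripper's body presses on something with over 40 N, if the wrist force passes 120 N, or if a joint passes its speed limit or range.

## Working session

There is one attempt and no reset: what is moved stays moved. The work goes in short steps, Python scripts to look and compute and a shell command to move; the robot and the scene stay as the last step left them, time stands still between calls to the robot, and variables do not carry over. Pictures are saved under pics/ and viewed, about 8 in all and at most 12, crops included, and the job is handed in when it is done.

```bash
ls; mkdir -p pics
cat > h.py <<'E'
import numpy as np, cv2
from plant import monitor, vision
def snap(n):
    s=vision.snapshot(n); s['K']=K(s); return s
def K(s):
    f=s['color'].shape[0]/2/np.tan(np.radians(s['vfov'])/2)
    return np.array([[f,0,s['cx']],[0,f,s['cy']],[0,0,1]])
def ray(s,uv):
    p=cv2.undistortPoints(np.array(uv,float).reshape(-1,1,2),s['K'],np.array(s['D'],float)).reshape(-1,2)
    R=np.array(s['R']);t=np.array(s['t'])
    return -R.T@t, np.c_[p,np.ones(len(p))]@R
def onz(s,uv,z):
    c,d=ray(s,uv); return c+d*((z-c[2])/d[:,2])[:,None]
def proj(s,X):
    R=np.array(s['R']);return cv2.projectPoints(np.array(X,float).reshape(-1,3),cv2.Rodrigues(R)[0],np.array(s['t'],float),s['K'],np.array(s['D'],float))[0].reshape(-1,2)
E
python3 - <<'E'
from h import *
import pickle
for n in ('top','side'):
    s=snap(n); pickle.dump(s,open(f'{n}0.pkl','wb')); cv2.imwrite(f'pics/{n}0.png',s['color']); c,_=ray(s,[[280,210]]); print(n,c,s['vfov'],s['D'])
print(monitor.read_state())
E
```

```text
pics
top [3.81526440e-01 8.23784648e-04 1.37766896e+00] 52.52290736482608 [-0.05626295  0.          0.          0.          0.        ]
side [ 0.03262961 -1.12395314  0.93508913] 47.84437418005448 [-0.10564027  0.          0.          0.          0.        ]
{'clock': 0.1, 'joint_positions': array([ 1.02151398e+00,  2.07295630e-01,  1.54278816e+00, -1.03258946e-05,
        1.39350364e+00, -1.50518269e-01]), 'joint_velocities': array([ 0.00037194, -0.00243056, -0.00380554, -0.00055571,  0.00156114,
        0.00015351]), 'joint_efforts': array([-7.01070185e-04, -3.71861923e+01, -2.82295454e+01,  7.00486894e-02,
        3.10453051e-02, -5.29116505e-05]), 'tcp_pos': array([0.222882  , 0.52921915, 0.18294008]), 'eef_rot': array([-0.58882498,  0.58942653,  0.39042519, -0.39170101]), 'contact_force': array([-0.13545277,  0.86589831, -0.52130077]), 'ft_torque': array([-0.01981263, -0.01840832, -0.03413153]), 'width': 0.09419172704214307}
```

View pics/top0.png

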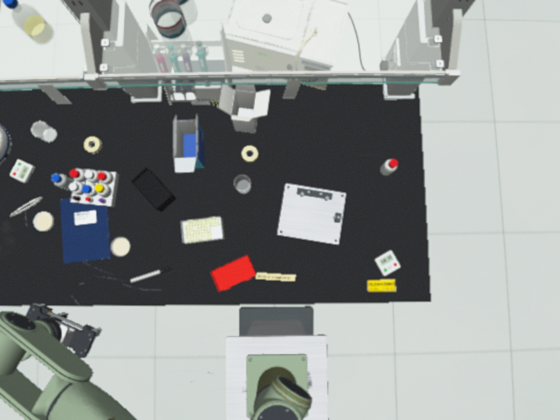

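View pics/side0.png

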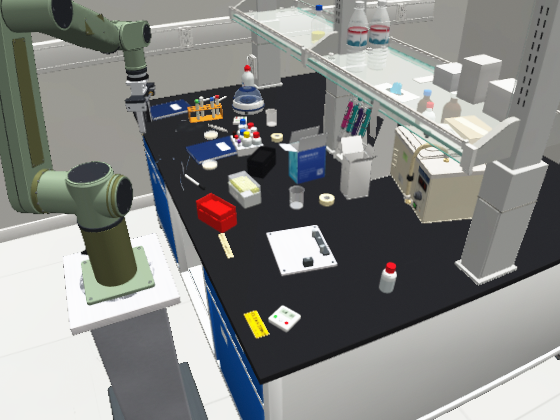

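Top view: the grey box with yellow tips is at (202,230). The look-alikes are black at (153,189) and red at (234,273), so the grey one fits. The deck is at (312,213), the beaker at (242,184), the timer at (388,263) and the bottle at (390,167). Next is one enlarged crop to confirm, with rough measurements.

Run:
```python
from h import *
import pickle
s=pickle.load(open('top0.pkl','rb')); im=s['color']
cv2.imwrite('pics/crop1.png',cv2.resize(im[165:300,170:360],None,fx=4,fy=4,interpolation=cv2.INTER_CUBIC))
g=cv2.cvtColor(im,cv2.COLOR_BGR2GRAY)
for nm,(x0,x1,y0,y1),th,z in (('box',(172,230,208,252),60,.072),('deck',(265,360,175,252),110,.01)):
    m=np.zeros_like(g); m[y0:y1,x0:x1]=(g[y0:y1,x0:x1]>th)*255
    m=cv2.morphologyEx(m,cv2.MORPH_CLOSE,np.ones((9,9)))
    c=max(cv2.findContours(m,cv2.RETR_EXTERNAL,cv2.CHAIN_APPROX_NONE)[0],key=cv2.contourArea)
    r=cv2.minAreaRect(c); print(nm,r); b=cv2.boxPoints(r); print(b)
    w=onz(s,c.reshape(-1,2),z)
    print('world rect',cv2.minAreaRect((w[:,:2]*1000).astype(np.float32)), 'z0', cv2.minAreaRect((onz(s,c.reshape(-1,2),0)[:,:2]*1000).astype(np.float32)))
print(onz(s,[[242,184],[388,263],[390,167],[250,154],[234,273]],.04))
```

```text
box ((201.5895233154297, 229.42141723632812), (25.309350967407227, 43.878353118896484), 82.40535736083984)
[[178.17032 219.77731]
 [221.66376 213.97818]
 [225.00873 239.06552]
 [181.51529 244.86465]]
world rect ((488.3443603515625, 226.42514038085938), (78.33659362792969, 134.56655883789062), 7.0923051834106445) z0 ((494.2347412109375, 238.86569213867188), (82.65638732910156, 141.98707580566406), 7.0922651290893555)
deck ((311.5446472167969, 213.47666931152344), (63.4255485534668, 53.33466339111328), 9.272602081298828)
[[275.9493  234.6856 ]
 [284.54324 182.04787]
 [347.13998 192.26775]
 [338.54605 244.90547]]
world rect ((541.4058837890625, -117.93273162841797), (204.2939453125, 174.1479034423828), 79.95960235595703) z0 ((542.5747680664062, -118.801025390625), (205.78770446777344, 175.4211883544922), 79.9596176147461)
[[ 0.6347275   0.10416603  0.04      ]
 [ 0.37775056 -0.35242719  0.04      ]
 [ 0.68481262 -0.37266011  0.04      ]
 [ 0.73265463  0.07815461  0.04      ]
 [ 0.3535287   0.13008258  0.04      ]]
```

View pics/crop1.png

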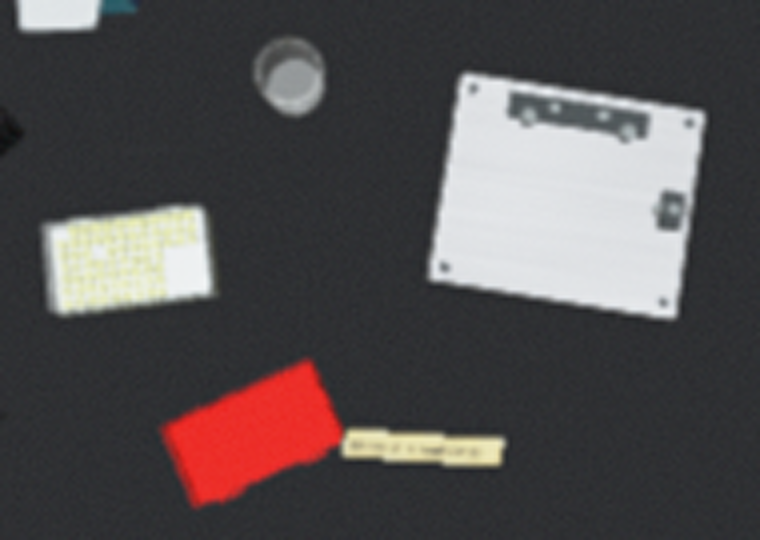

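The crop confirms the grey box at full-image px ~(202,230), deck with its bar and dowels at crop (527,117) and (628,132), and the stop nose at crop (655,210). I'll enlarge the deck in both views to place the dowels and nose, and work out the frames.

Run:
```python
from h import *
import pickle
from scipy.spatial.transform import Rotation as Ro
s=pickle.load(open('top0.pkl','rb')); q=pickle.load(open('side0.pkl','rb'))
a=cv2.resize(s['color'][178:250,270:352],None,fx=8,fy=8,interpolation=cv2.INTER_CUBIC)[:,:]
b=cv2.resize(q['color'][222:276,262:340],None,fx=8,fy=8,interpolation=cv2.INTER_CUBIC)
o=np.zeros((600,800,3),np.uint8); 
a=cv2.resize(s['color'][178:228,290:350],None,fx=8,fy=8,interpolation=cv2.INTER_CUBIC) #480x400
b=cv2.resize(q['color'][222:276,300:340],None,fx=8,fy=8,interpolation=cv2.INTER_CUBIC) #320x432
o[:400,:480]=a; o[:432,480:]=b; cv2.imwrite('pics/deck.png',o)
# deck edges by line fits, sub-pixel threshold in an upscaled picture
f=4; im=cv2.resize(cv2.cvtColor(s['color'],cv2.COLOR_BGR2GRAY),None,fx=f,fy=f,interpolation=cv2.INTER_CUBIC)
m=np.zeros_like(im); m[172*f:252*f,265*f:360*f]=(im[172*f:252*f,265*f:360*f]>125)*255
m=cv2.morphologyEx(m,cv2.MORPH_CLOSE,np.ones((31,31)))
c=max(cv2.findContours(m,cv2.RETR_EXTERNAL,cv2.CHAIN_APPROX_NONE)[0],key=cv2.contourArea).reshape(-1,2)
w=onz(s,(c+.5)/f-.5,.01)[:,:2]*1000; r=cv2.minAreaRect(w.astype(np.float32)); print(r)
P=cv2.boxPoints(r)
for i in range(4):
    p0,p1=P[i],P[(i+1)%4]; d=(p1-p0)/np.linalg.norm(p1-p0); n=np.array([-d[1],d[0]])
    k=(abs((w-p0)@n)<6)&((w-p0)@d>15)&((p1-w)@d>15)
    vx,vy,x,y=cv2.fitLine(w[k].astype(np.float32),cv2.DIST_HUBER,0,.01,.01).ravel(); print('edge',x,y,np.degrees(np.arctan2(vy,vx)))
R=Ro.from_quat(np.roll(monitor.read_state()['eef_rot'],-1)); print(R.as_matrix().round(3))
```

```text
((541.2945556640625, -117.80989074707031), (203.38084411621094, 173.6089630126953), 80.0604248046875)
edge 523.5828 -216.98502 -9.922225
edge 625.9128 -132.38966 79.88312
edge 558.33215 -18.336779 -10.0332775
edge 456.82523 -103.00743 79.866394
[[ 0.388 -0.001 -0.922]
 [ 0.922 -0.002  0.388]
 [-0.002 -1.     0.   ]]
```

View pics/deck.png

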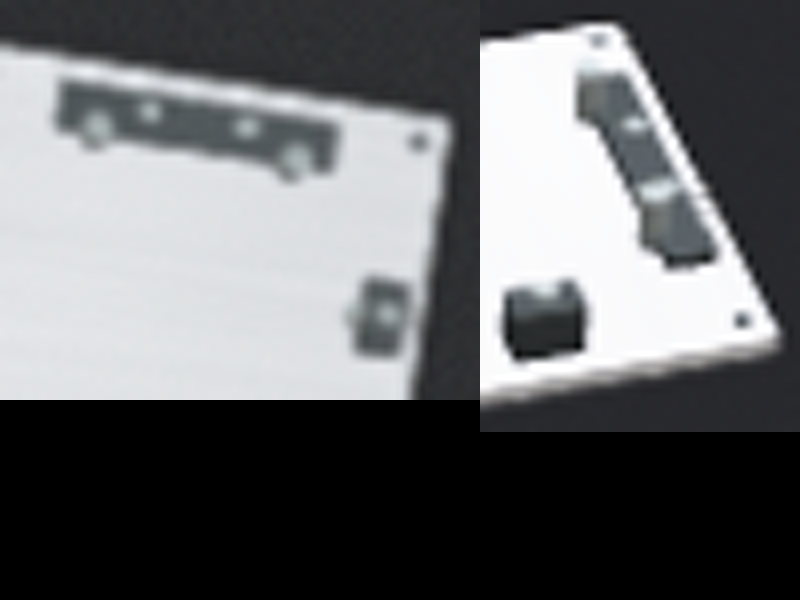

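Enlarged deck: dowel tops at crop (97,128) and (293,160), nose tip at (352,315), with the bar just behind the dowels. The side view agrees. Now I'll put numbers on these, check the box in both views and start the arm's turn.

```bash
cat >> h.py <<'E'
D0=np.array([.5413,-.1178]); YD=np.radians(-10.05)
EX=np.array([np.cos(YD),np.sin(YD)]); EY=np.array([-EX[1],EX[0]])
def dk(p): d=np.array(p)[...,:2]-D0; return np.stack([d@EX,d@EY],-1)*1000
def wd(x,y): return D0+EX*x/1000+EY*y/1000
from scipy.spatial.transform import Rotation as Ro
def go(target,heading=None):
    """remaining shift in tool axes [cm] and turn about tool y, from measured pose"""
    st=monitor.read_state(); R=Ro.from_quat(np.roll(st['eef_rot'],-1)).as_matrix()
    h=np.degrees(np.arctan2(R[1,0],R[0,0]))
    print('t',round(float(st['clock']),2),'tcp',st['tcp_pos'].round(4),'F',st['contact_force'].round(1),'w',round(float(st['width']),4),'head',h.round(2),'q6',st['joint_positions'][5].round(2))
    print('shift cm',(R.T@(np.array(target)-st['tcp_pos'])*100).round(2), '' if heading is None else ('turn y %.3f'%np.radians(h-heading)), 'tool y',R[:,1].round(3))
E
python3 - <<'E'
from h import *
import pickle
s=pickle.load(open('top0.pkl','rb')); q=pickle.load(open('side0.pkl','rb'))
def cr(u,x0,y0,f=8): return (np.array(u)+.5)/f-.5+[x0,y0]
dw=cr([[97,128],[293,160]],290,178); print('dowels',onz(s,dw,.036), dk(onz(s,dw,.036)))
n=cr([[352,315]],290,178); print('nose', dk(onz(s,n,.02)))
dc=dk(onz(s,dw,.036))[:,:2].mean(0); nt=dk(onz(s,n,.02))[0]
print('final box centre deck',dc[0]-39.5,nt[1]+61.5,'world',wd(dc[0]-39.5,nt[1]+61.5))
# box lines
for nm,S,(x0,x1,y0,y1) in (('top',s,(172,232,206,252)),('side',q,(222,268,165,212))):
    f=4; im=cv2.resize(cv2.cvtColor(S['color'],cv2.COLOR_BGR2GRAY),None,fx=f,fy=f,interpolation=cv2.INTER_CUBIC)
    m=np.zeros_like(im); m[y0*f:y1*f,x0*f:x1*f]=(im[y0*f:y1*f,x0*f:x1*f]>90)*255
    m=cv2.morphologyEx(m,cv2.MORPH_CLOSE,np.ones((31,31)))
    c=max(cv2.findContours(m,cv2.RETR_EXTERNAL,cv2.CHAIN_APPROX_NONE)[0],key=cv2.contourArea).reshape(-1,2)
    h=(cv2.convexHull(c.astype(np.int32)).reshape(-1,2)+.5)/f-.5
    a=np.radians(7.1); Rb=np.array([[np.cos(a),-np.sin(a)],[np.sin(a),np.cos(a)]])
    C=np.array([[i*.0335,j*.0615] for i in(-1,1) for j in(-1,1)])@Rb.T+[.490,.231]
    X=np.array([[*p,z] for z in (0,.072) for p in C]); pp=cv2.convexHull(proj(S,X).astype(np.float32)).reshape(-1,2)
    print(nm,'meas bbox',h.min(0),h.max(0),'pred',pp.min(0),pp.max(0))
    if nm=='top':
        r=cv2.minAreaRect((onz(S,h,.072)[:,:2]*1000).astype(np.float32)); r0=cv2.minAreaRect((onz(S,h,0)[:,:2]*1000).astype(np.float32)); print(r,r0)
go([.49,.231,.16],7.1)
E
python3 -m handwheel '[[[0,0.15,0,0,0,0,-1],[0,0.15,0,0,0,0,-1],[0,0.15,0,0,0,0,-1],[0,0.15,0,0,0,0,-1],[0,0.15,0,0,0,0,-1],[0,0.15,0,0,0,0,-1],[0,0.15,0,0,0,0,-1],[0,0,0,0,0,0,-1]]]' 15
python3 -c "
from h import *
go([.49,.231,.16],7.1)"
```

```text
dowels [[ 0.60206778 -0.08602637  0.036     ]
 [ 0.58819068 -0.16401883  0.036     ]] [[ 54.29060807  41.89052148]
 [ 54.23671869 -37.32686849]]
nose [[ -1.41693946 -71.55184874]]
final box centre deck 14.763663376919844 -10.051848739643262 world [ 0.554083   -0.13027398]
top meas bbox [180.125 215.625] [223.375 243.625] pred [179.23825 215.48254] [224.0958  243.46898]
((488.4830627441406, 226.79205322265625), (75.92884063720703, 130.51486206054688), 6.6035542488098145) ((494.3811340332031, 239.2528533935547), (80.1158447265625, 137.71200561523438), 6.603559970855713)
side meas bbox [227.375 170.125] [260.625 207.875] pred [226.72984 169.21207] [260.51575 207.3575 ]
t 0.1 tcp [0.2229 0.5292 0.1829] F [-0.1  0.9 -0.5] w 0.0942 head 67.15 q6 -0.15
shift cm [-17.11   2.32 -36.2 ] turn y 1.048 tool y [-0.001 -0.002 -1.   ]
clock: 0.9
tcp_pos: [0.2231, 0.5295, 0.1833]
eef_rot: [-0.705, 0.706, 0.043, -0.043]
contact_force: [-0.3, -0.0, -0.0]
width: 0.0939
t 0.9 tcp [0.2231 0.5295 0.1833] F [-0.3 -0.  -0. ] w 0.0939 head 7.01 q6 0.9
shift cm [ 22.85   2.35 -32.88] turn y -0.002 tool y [-0.001 -0.001 -1.   ]
```

Both views agree on the box at (0.490, 0.231), yaw 7°. The dowels come out 79 mm apart, which fits the 80 mm given. The expected final box centre is deck (14.8, -10) mm. Next I move over the box.

```bash
python3 -m handwheel '[[[0,0,0,2.5,0,-3.6,-1],[0,0,0,2.5,0,-3.6,-1],[0,0,0,2.5,0,-3.6,-1],[0,0,0,2.5,0,-3.6,-1],[0,0,0,2.5,0,-3.6,-1],[0,0,0,2.5,0,-3.6,-1],[0,0,0,2.5,0,-3.6,-1],[0,0,0,2.5,0,-3.6,-1],[0,0,0,2.5,0,-3.6,-1],[0,0,0,0,0,0,-1]]]'
python3 - <<'E'
from h import *
go([.49,.231,.014],6.9)
s=snap('top'); cv2.imwrite('pics/top1.png',cv2.resize(s['color'][160:300,150:360],None,fx=3.5,fy=3.5))
E
```

```text
clock: 1.9
tcp_pos: [0.4891, 0.2317, 0.1838]
eef_rot: [-0.705, 0.706, 0.042, -0.042]
contact_force: [-0.1, 0.1, -0.8]
width: 0.094
t 1.9 tcp [0.4891 0.2317 0.1838] F [-0.1  0.1 -0.8] w 0.094 head 6.82 q6 0.16
shift cm [ 0.06 16.98 -0.05] turn y -0.001 tool y [ 0.001 -0.002 -1.   ]
```

```bash
python3 -m handwheel '[[[0,0,0,0,4,0,-1],[0,0,0,0,3.5,0,-1],[0,0,0,0,2.5,0,-1],[0,0,0,0,2,0,-1],[0,0,0,0,1.5,0,-1],[0,0,0,0,1.5,0,-1],[0,0,0,0,1.2,0,-1],[0,0,0,0,0.8,0,-1],[0,0,0,0,0,0,-1]]]' && python3 -m handwheel '[[[0,0,0,0,0,0,0.5],[0,0,0,0,0,0,0.5],[0,0,0,0,0,0,0.5],[0,0,0,0,0,0,0.5],[0,0,0,0,0,0,0.5],[0,0,0,0,0,0,0.5],[0,0,0,0,0,0,0.5],[0,0,0,0,0,0,0.5]]]' 20; python3 -c "
from h import *
go([.49,.231,.014],6.9)"
```

```text
clock: 2.85
tcp_pos: [0.4846, 0.2359, 0.0128]
eef_rot: [-0.706, 0.706, 0.043, -0.045]
contact_force: [-0.7, -0.3, -0.5]
width: 0.0941
clock: 3.65
tcp_pos: [0.4868, 0.2358, 0.0146]
eef_rot: [0.706, -0.706, -0.044, 0.043]
contact_force: [-0.2, 0.1, 3.9]
width: 0.067
t 3.65 tcp [0.4868 0.2358 0.0146] F [-0.2  0.1  3.9] w 0.067 head 6.99 q6 0.17
shift cm [ 0.26  0.07 -0.52] turn y 0.002 tool y [ 0.001  0.    -1.   ]
```

```bash
python3 -m handwheel '[[[0,0,0,0,-0.5,0,0.5],[0,0,0,0,-1,0,0.5],[0,0,0,0,-2,0,0.5],[0,0,0,0,-2,0,0.5],[0,0,0,0,-2,0,0.5],[0,0,0,0,-1.5,0,0.5],[0,0,0,0,-0.5,0,0.5],[0,0,0,0,0,0,0.5]]]'
python3 - <<'E'
from h import *
s=snap('side'); cv2.imwrite('pics/side1.png',cv2.resize(s['color'][90:300,140:420],None,fx=2.5,fy=2.5))
go([*wd(6,1),.11],-10.05)
E
```

```text
clock: 4.45
tcp_pos: [0.4863, 0.2358, 0.1096]
eef_rot: [0.706, -0.706, -0.044, 0.043]
contact_force: [-0.5, 0.9, -2.2]
width: 0.0668
t 4.5 tcp [0.4856 0.2355 0.1086] F [-0.3 -0.  -2. ] w 0.0668 head 6.99 q6 0.17
shift cm [  1.83  -0.14 -35.83] turn y 0.297 tool y [-0.001 -0.    -1.   ]
```

View pics/side1.png

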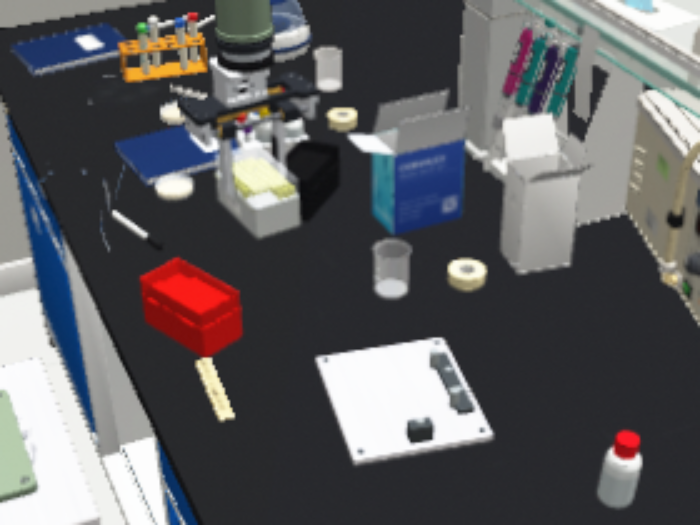

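The box (crop ~(258,190)) is lifted level, about 2 N, and nothing else has moved. Carrying it to above the deck, aligned with the deck.

```bash
python3 -m handwheel '[[[0,0.148,0,0,0,0,0.5],[0,0.148,0,0,0,0,0.5],[0,0,0,1.6,0,-4.3,0.5],[0,0,0,1.6,0,-4.3,0.5],[0,0,0,1.6,0,-4.3,0.5],[0,0,0,1.6,0,-4.3,0.5],[0,0,0,1.6,0,-4.3,0.5],[0,0,0,1.6,0,-4.3,0.5],[0,0,0,1.6,0,-4.3,0.5],[0,0,0,0.9,0,-2.5,0.5]]]'; python3 -m handwheel '[[[0,0,0,0,0,0,0.5],[0,0,0,0,0,0,0.5]]]'
python3 - <<'E'
from h import *
go([*wd(6,6),.026],-10.05)
s=snap('top'); cv2.imwrite('pics/top2.png',cv2.resize(s['color'][150:290,220:420],None,fx=4,fy=4))
E
```

```text
clock: 5.5
tcp_pos: [0.548, -0.1095, 0.1074]
eef_rot: [-0.704, 0.704, -0.063, 0.062]
contact_force: [0.8, 0.3, -1.9]
width: 0.0672
clock: 5.7
tcp_pos: [0.5475, -0.1063, 0.1074]
eef_rot: [0.705, -0.704, 0.063, -0.061]
contact_force: [-0.8, 0.5, -2.1]
width: 0.0667
t 5.7 tcp [ 0.5475 -0.1063  0.1074] F [-0.8  0.5 -2.1] w 0.0667 head -10.06 q6 -0.17
shift cm [ 0.22  8.14 -0.65] turn y -0.000 tool y [-0.003  0.002 -1.   ]
```

View pics/top2.png

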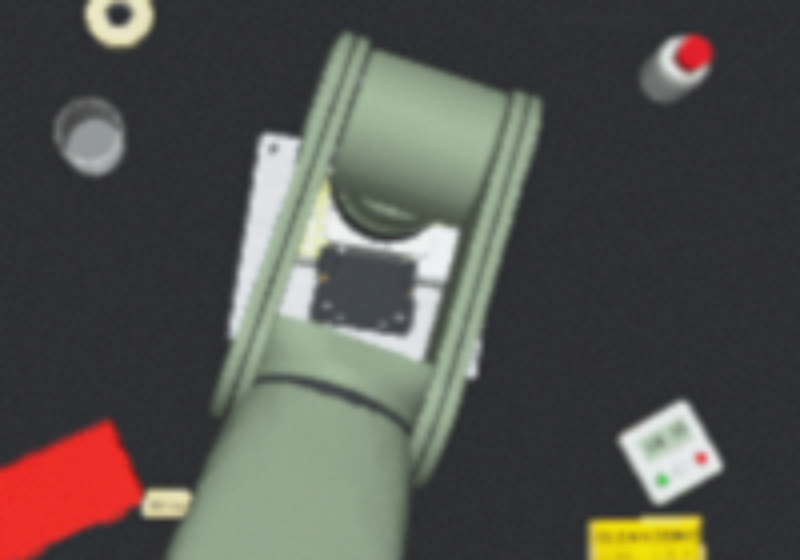

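```bash
python3 -m handwheel '[[[0,0,0,0.2,0.5,-0.6,0.5],[0,0,0,0,1.5,0,0.5],[0,0,0,0,1.8,0,0.5],[0,0,0,0,1.5,0,0.5],[0,0,0,0,1,0,0.5],[0,0,0,0,0.6,0,0.5],[0,0,0,0,0.2,0,0.5],[0,0,0,0,0,0,0.5]]]'
python3 - <<'E'
from h import *
go([*wd(6,6),.0246],-10.05)
E
```

```text
clock: 6.55
tcp_pos: [0.5499, -0.1126, 0.0379]
eef_rot: [-0.704, 0.704, -0.061, 0.061]
contact_force: [-0.4, 0.4, -2.7]
width: 0.0668
t 6.55 tcp [ 0.5499 -0.1126  0.0379] F [-0.4  0.4 -2.7] w 0.0668 head -9.97 q6 -0.18
shift cm [-0.16  1.33 -0.06] turn y 0.001 tool y [ 0. -0. -1.]
```

```bash
python3 -m handwheel '[[[0,0,0,-0.1,0.3,0,0.5],[0,0,0,0,0.2,0,0.5],[0,0,0,0,0.2,0,0.5],[0,0,0,0,0.1,0,0.5],[0,0,0,0,0.1,0,0.5],[0,0,0,0,0.05,0,0.5],[0,0,0,0,0,0,0.5]]]';  python3 - <<'E'
from h import *
go([*wd(6,6),.0246],-10.05)
s=snap('side'); cv2.imwrite('pics/side2.png',cv2.resize(s['color'][190:300,230:390],None,fx=5,fy=5,interpolation=cv2.INTER_CUBIC))
E
```

```text
clock: 7.25
tcp_pos: [0.5487, -0.1124, 0.0284]
eef_rot: [0.704, -0.704, 0.061, -0.061]
contact_force: [0.7, 0.4, -3.1]
width: 0.0669
t 7.25 tcp [ 0.5487 -0.1124  0.0284] F [ 0.7  0.4 -3.1] w 0.0669 head -9.97 q6 -0.18
shift cm [-0.03  0.38 -0.06] turn y 0.001 tool y [-0.  0. -1.]
```

View pics/side2.png

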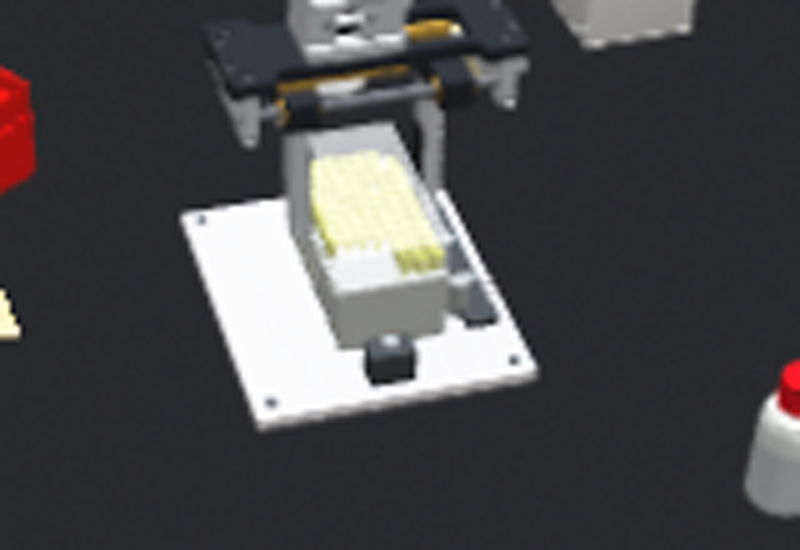

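The box hangs just above the deck, near-end lower corners at crop (338,348) and (445,330). The stop is at (390,358), and there is a gap to the dowel at (460,285).

```bash
python3 - <<'E'
from h import *
import pickle
q=pickle.load(open('side0.pkl','rb'))
u=(np.array([[338,348],[445,330]])+.5)/5-.5+[230,190]
print(dk(onz(q,u,.0138)))
st=monitor.read_state(); print('tcp deck',dk(st['tcp_pos']))
E
python3 -m handwheel '[[[0,0,0,0,0.1,0,0.5],[0,0,0,0,0.1,0,0.5],[0,0,0,0,0.05,0,0.5],[0,0,0,0,0.05,0,0.5],[0,0,0,0,0,0,0.5]]]'
```

```text
[[-24.69468791 -60.26159244]
 [ 41.47992961 -60.84616735]]
tcp deck [6.38366813 6.56191781]
clock: 7.8
tcp_pos: [0.5486, -0.1124, 0.0253]
eef_rot: [0.704, -0.704, 0.062, -0.061]
contact_force: [0.5, 0.3, -2.3]
width: 0.0668
```

```bash
python3 -m handwheel '[[[0,0,0,0,0.05,0,0.5],[0,0,0,0,0.05,0,0.5],[0,0,0,0,0,0,0.5]]]'
```

```text
clock: 8.1
tcp_pos: [0.5488, -0.1125, 0.0247]
eef_rot: [-0.704, 0.704, -0.061, 0.061]
contact_force: [-0.2, -0.0, -0.2]
width: 0.067
```

```bash
python3 -m handwheel '[[[0,0,0,0,0.04,0,0.5],[0,0,0,0,0,0,0.5]]]'; python3 -m handwheel '[[[0,0,0,0,0,0,-0.5],[0,0,0,0,0,0,-1],[0,0,0,0,0,0,-1],[0,0,0,0,0,0,-1],[0,0,0,0,0,0,-1],[0,0,0,0,0,0,-1]]]';  python3 - <<'E'
from h import *
go([*wd(6,6),.0246],-10.05)
E
```

```text
clock: 8.3
tcp_pos: [0.5488, -0.1125, 0.0247]
eef_rot: [-0.704, 0.704, -0.061, 0.061]
contact_force: [-3.0, 0.8, 5.2]
width: 0.0669
clock: 8.9
tcp_pos: [0.5487, -0.1124, 0.024]
eef_rot: [-0.704, 0.704, -0.061, 0.061]
contact_force: [-0.1, 0.4, 0.4]
width: 0.0938
t 8.9 tcp [ 0.5487 -0.1124  0.024 ] F [-0.1  0.4  0.4] w 0.0938 head -9.97 q6 -0.18
shift cm [-0.04 -0.06 -0.06] turn y 0.001 tool y [-0. -0. -1.]
```

Set down gently and released. Next I shift to the box's middle and bring the -x finger up to the box.

```bash
python3 -m handwheel '[[[0,0,0,0,0,-0.2,-1],[0,0,0,0.2,0,-0.2,-1],[0,0,0,0.4,0,-0.05,-1],[0,0,0,0.3,0,0,-1],[0,0,0,0.2,0,0,-1],[0,0,0,0.1,0,0,-1],[0,0,0,0.1,0,0,-1],[0,0,0,0,0,0,-1]]]'; python3 -m handwheel '[[[0,0,0,0.1,0,0,-1],[0,0,0,0.1,0,0,-1],[0,0,0,0.1,0,0,-1],[0,0,0,0.1,0,0,-1],[0,0,0,0,0,0,-1]]]';  python3 - <<'E'
from h import *
go([*wd(6,6),.0246],-10.05); st=monitor.read_state(); print(dk(st['tcp_pos']))
E
```

```text
clock: 9.7
tcp_pos: [0.5608, -0.1191, 0.024]
eef_rot: [-0.704, 0.704, -0.061, 0.061]
contact_force: [-0.1, -0.2, 0.4]
width: 0.0937
clock: 10.2
tcp_pos: [0.5648, -0.1198, 0.024]
eef_rot: [-0.704, 0.704, -0.061, 0.062]
contact_force: [-2.3, 0.7, 2.1]
width: 0.0941
t 10.2 tcp [ 0.5648 -0.1198  0.024 ] F [-2.3  0.7  2.1] w 0.0941 head -9.97 q6 -0.18
shift cm [-1.75 -0.06  0.39] turn y 0.001 tool y [ 0. -0. -1.]
[23.53635524  2.11968569]
```

Sliding at about 2.3 N, with roughly 5 mm expected to go. I'll step on and feel for the dowels.

```bash
python3 -m handwheel '[[[0,0,0,0.1,0,0,-1],[0,0,0,0.1,0,0,-1],[0,0,0,0,0,0,-1]]]'; python3 -m handwheel '[[[0,0,0,0.1,0,0,-1],[0,0,0,0,0,0,-1]]]'
```

```text
clock: 10.5
tcp_pos: [0.5671, -0.1203, 0.024]
eef_rot: [-0.704, 0.704, -0.061, 0.062]
contact_force: [-1.3, 0.1, -0.9]
width: 0.0939
clock: 10.7
tcp_pos: [0.568, -0.1204, 0.024]
eef_rot: [-0.704, 0.704, -0.061, 0.062]
contact_force: [-1.6, 0.8, -0.3]
width: 0.0939
```

```bash
python3 -m handwheel '[[[0,0,0,0.06,0,0,-1],[0,0,0,0,0,0,-1]]]'
```

```text
clock: 10.9
tcp_pos: [0.5684, -0.1205, 0.024]
eef_rot: [-0.704, 0.704, -0.061, 0.062]
contact_force: [-1.6, -0.3, -0.1]
width: 0.0938
```

```bash
for i in 1 2; do python3 -m handwheel '[[[0,0,0,0.05,0,0,-1],[0,0,0,0,0,0,-1]]]'|grep -E 'tcp|force'; done
```

```text
tcp_pos: [0.5686, -0.1205, 0.024]
contact_force: [-2.9, 0.2, 1.0]
tcp_pos: [0.5686, -0.1205, 0.024]
contact_force: [-3.0, -0.4, 2.0]
```

```bash
python3 -m handwheel '[[[0,0,0,0.05,0,0,-1],[0,0,0,0,0,0,-1]]]'|grep -E 'tcp|force'
```

```text
tcp_pos: [0.5686, -0.1205, 0.024]
contact_force: [-5.6, 0.6, 3.5]
```

The TCP has stopped and the force is rising, at a box centre of about deck x 13.8 (14.8 predicted). I press to 7–8 N and then back off.

```bash
python3 -m handwheel '[[[0,0,0,0.04,0,0,-1],[0,0,0,0,0,0,-1],[0,0,0,0,0,0,-1]]]'|grep -E 'tcp|force'
```

```text
tcp_pos: [0.5686, -0.1205, 0.0239]
contact_force: [-6.4, 0.8, 5.3]
```

Pressed at about 6.5 N horizontal. Backing off, rising clear, and going round to the +y end with the fingers part-shut (about 20 mm).

```bash
python3 -m handwheel '[[[0,0,0,-0.2,0,0,-1],[0,0,0,-0.5,0,0,-1],[0,0,0,-0.6,0,0,-1],[0,0,0,-0.1,-0.5,0,-1],[0,0,0,0,-2,0,-1],[0,0,0,0,-3.5,0,-1],[0,0,0,0,-3,0,-1],[0,0,0,0,-1,0,-1],[0,0,0,0,0,0,0.57]]]'|grep -E 'tcp|force'
python3 - <<'E'
from h import *
st=monitor.read_state(); print(dk(st['tcp_pos'])); go([*wd(8,84),.12],-10.05)
E
```

```text
tcp_pos: [0.5581, -0.119, 0.1263]
contact_force: [0.2, 0.1, -0.2]
[16.74407773  1.77406752]
t 12.7 tcp [ 0.5581 -0.119   0.1263] F [ 0.2  0.1 -0.2] w 0.0893 head -9.97 q6 -0.19
shift cm [-0.87  0.62  8.22] turn y 0.001 tool y [ 0.005 -0.002 -1.   ]
```

```bash
python3 -m handwheel '[[[0,0,0,-0.2,0,2,0.57],[0,0,0,-0.3,0,3,0.57],[0,0,0,-0.3,0,2.2,0.57],[0,0,0,0,0,1,0.57],[0,0,0,0,0,0,0.57],[0,0,0,0,0,0,0.57]]]'|grep -E 'tcp|force|width'
python3 - <<'E'
from h import *
s=snap('top'); cv2.imwrite('pics/top3.png',cv2.resize(s['color'][165:265,250:390],None,fx=5.6,fy=5.6,interpolation=cv2.INTER_CUBIC))
s=snap('side'); cv2.imwrite('pics/side3.png',cv2.resize(s['color'][190:300,230:390],None,fx=5,fy=5,interpolation=cv2.INTER_CUBIC))
st=monitor.read_state(); print(dk(st['tcp_pos'])); go([*wd(8,84),.016],-10.05)
E
```

```text
tcp_pos: [0.5622, -0.0367, 0.1231]
contact_force: [0.1, 0.1, -0.3]
width: 0.0412
[ 6.78594009 83.09131492]
t 13.4 tcp [ 0.5625 -0.0372  0.1236] F [ 0.4  0.3 -0.2] w 0.0334 head -10.03 q6 -0.04
shift cm [ 0.13 10.76  0.1 ] turn y 0.000 tool y [-0.001 -0.    -1.   ]
```

View pics/side3.png

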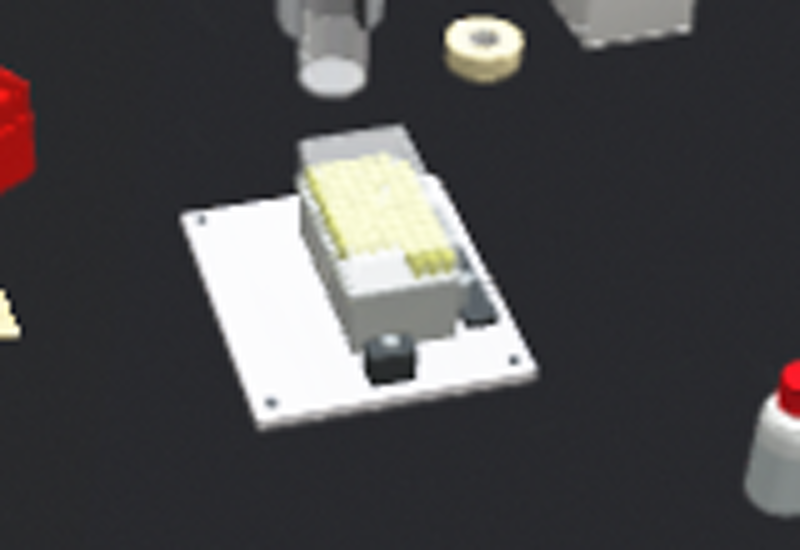

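The box stands square against the dowels, with its near-end lower corners at about crop (352,352) and (455,335), still short of the stop at (390,358). Lowering at the +y end.

```bash
python3 - <<'E'
from h import *
import pickle
q=pickle.load(open('side0.pkl','rb'))
u=(np.array([[352,352],[455,335]])+.5)/5-.5+[230,190]
print(dk(onz(q,u,.010)))
E
python3 -m handwheel '[[[0,0,0,0.1,1,0.1,0.57],[0,0,0,0,2.5,0,0.57],[0,0,0,0,3,0,0.57],[0,0,0,0,2,0,0.57],[0,0,0,0,1,0,0.57],[0,0,0,0,0.6,0,0.57],[0,0,0,0,0.4,0,0.57],[0,0,0,0,0,0,0.57]]]'|grep -E 'tcp|force|width'
python3 - <<'E'
from h import *
st=monitor.read_state(); print(dk(st['tcp_pos'])); go([*wd(8,74),.016],-10.05)
E
```

```text
[[-16.41828892 -61.64168348]
 [ 47.35730691 -62.54944163]]
tcp_pos: [0.5642, -0.0356, 0.0193]
contact_force: [-0.8, 0.4, 0.3]
width: 0.0202
[ 8.25099085 84.89986836]
t 14.2 tcp [ 0.5642 -0.0356  0.0193] F [-0.8  0.4  0.3] w 0.0202 head -9.98 q6 -0.04
shift cm [-0.03  0.33 -1.09] turn y 0.001 tool y [ 0.001 -0.    -1.   ]
```

```bash
python3 -m handwheel '[[[0,0,0,0,0.2,-0.2,0.57],[0,0,0,0,0,-0.4,0.57],[0,0,0,0,0,-0.3,0.57],[0,0,0,0,0,-0.2,0.57],[0,0,0,0,0,-0.1,0.57],[0,0,0,0,0,0,0.57]]]'|grep -E 'tcp|force|width'; for i in 1 2; do python3 -m handwheel '[[[0,0,0,0,0,-0.1,0.57],[0,0,0,0,0,-0.1,0.57],[0,0,0,0,0,0,0.57]]]'|grep -E 'tcp|force'; done
```

```text
tcp_pos: [0.5617, -0.0474, 0.0171]
contact_force: [0.3, -0.6, -0.7]
width: 0.0201
tcp_pos: [0.5614, -0.0492, 0.0171]
contact_force: [0.2, 0.5, 0.1]
tcp_pos: [0.561, -0.0509, 0.017]
contact_force: [1.1, 0.7, 0.2]
```

```bash
for i in 1 2; do python3 -m handwheel '[[[0,0,0,0,0,-0.1,0.57],[0,0,0,0,0,-0.1,0.57],[0,0,0,0,0,0,0.57]]]'|grep -E 'tcp|force'; done
```

```text
tcp_pos: [0.5606, -0.0531, 0.017]
contact_force: [0.8, 1.8, 0.9]
tcp_pos: [0.5602, -0.0552, 0.017]
contact_force: [0.5, 2.4, -0.4]
```

```bash
for i in 1 2; do python3 -m handwheel '[[[0,0,0,0,0,-0.1,0.57],[0,0,0,0,0,-0.1,0.57],[0,0,0,0,0,0,0.57]]]'|grep -E 'tcp|force'; done
```

```text
tcp_pos: [0.5599, -0.0572, 0.017]
contact_force: [-0.2, 1.9, -0.2]
tcp_pos: [0.5596, -0.0589, 0.017]
contact_force: [0.5, 2.5, -0.0]
```

```bash
for i in 1 2; do python3 -m handwheel '[[[0,0,0,0,0,-0.08,0.57],[0,0,0,0,0,0,0.57]]]'|grep -E 'tcp|force'; done
```

```text
tcp_pos: [0.5596, -0.0589, 0.0171]
contact_force: [0.2, 4.9, 1.1]
tcp_pos: [0.5596, -0.0589, 0.0173]
contact_force: [0.8, 7.7, 2.1]
```

```bash
for i in 1 2; do python3 -m handwheel '[[[0,0,0,0,0,-0.06,0.57],[0,0,0,0,0,0,0.57]]]'|grep -E 'tcp|force'; done
```

```text
tcp_pos: [0.5597, -0.0589, 0.0174]
contact_force: [0.7, 8.5, 2.8]
tcp_pos: [0.5597, -0.0589, 0.0174]
contact_force: [1.4, 10.0, 2.3]
```

The stop is felt: the TCP halted while the force rose from 2.5 to 10 N. Backing off, rising, and looking.

```bash
python3 -m handwheel '[[[0,0,0,0,0,0.1,0.57],[0,0,0,0,0,0.15,0.57],[0,0,0,0,0,0.3,0.57],[0,0,0,0,0,0.8,0.57],[0,0,0,0,-0.5,0.6,0.57],[0,0,0,0,-2.5,0,0.57],[0,0,0,0,-4,0,0.57],[0,0,0,0,-3.5,0,0.57],[0,0,0,0,-1,3,0.57],[0,0,0,0,0,4,0.57]]]'|grep -E 'tcp|force'
python3 - <<'E'
from h import *
t=snap('top'); s=snap('side')
o=np.vstack([cv2.resize(t['color'][175:250,260:360],(400,300),interpolation=cv2.INTER_CUBIC)])
p=cv2.resize(s['color'][205:285,280:346],(400,485),interpolation=cv2.INTER_CUBIC)
c=np.zeros((485,800,3),np.uint8); c[:300,:400]=o; c[:,400:]=p; cv2.imwrite('pics/chk.png',c)
st=monitor.read_state(); print(dk(st['tcp_pos']),st['clock'])
E
```

```text
tcp_pos: [0.5776, 0.0254, 0.1362]
contact_force: [0.8, 0.1, 0.2]
[  8.10073564 151.68153871] 18.5
```

View pics/chk.png

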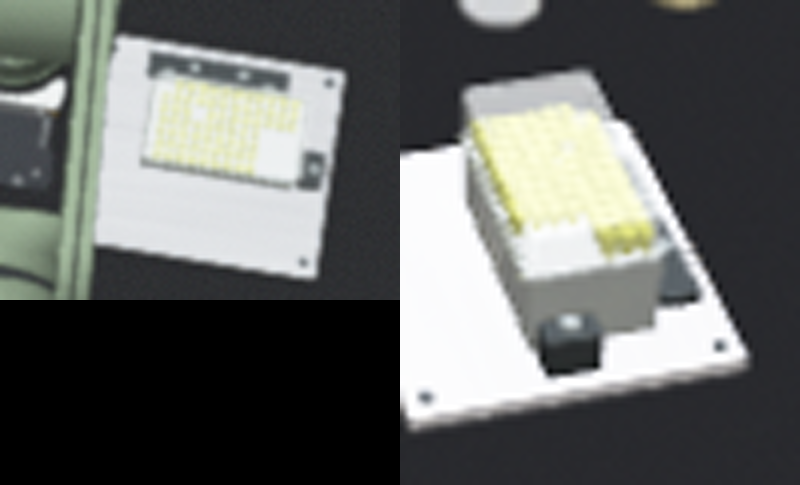

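The box bears on the dowels and the stop in both views. Its yaw can be measured against the deck edge.

Run:
```python
from h import *
t=snap('top'); f=4
g=cv2.resize(cv2.cvtColor(t['color'],cv2.COLOR_BGR2GRAY),None,fx=f,fy=f,interpolation=cv2.INTER_CUBIC).astype(float)
def edge(yd0,yd1,xa,xb,z,find):
    P=[]
    for y in np.arange(yd0,yd1,2.):
        xs=np.arange(xa,xb,.5); X=np.array([[*wd(x,y),z] for x in xs]); uv=proj(t,X)
        v=cv2.remap(g.astype(np.float32),((uv[:,0]+.5)*f-.5).astype(np.float32)[None],((uv[:,1]+.5)*f-.5).astype(np.float32)[None],1)[0]
        P.append([find(xs,v),y])
    P=np.array(P); p=np.polyfit(P[:,1],P[:,0],1); r=P[:,0]-np.polyval(p,P[:,1]); k=abs(r)<1; p=np.polyfit(P[k,1],P[k,0],1); return 'slope deg %.2f'%np.degrees(np.arctan(p[0])),'x at y=0 %.2f'%p[1],k.sum(),'rms %.2f'%r[k].std()
dark=lambda xs,v: xs[np.argmin(v)]
print('box -x lower edge',edge(-60,45,-35,-8,.012,dark))
st=lambda xs,v: xs[np.argmax(abs(np.gradient(v)))]
print('deck -x edge',edge(-80,60,-95,-75,.01,st))
go([*wd(13.5+10,-4),.12],-10.05)
```

```text
box -x lower edge ('slope deg 0.17', 'x at y=0 -14.94', np.int64(53), 'rms 0.31')
deck -x edge ('slope deg -0.36', 'x at y=0 -85.87', np.int64(51), 'rms 0.62')
t 18.55 tcp [0.5751 0.0282 0.1328] F [ 0.4 -0.1 -0.3] w 0.0201 head -9.76 q6 0.07
shift cm [  1.5    1.29 -15.38] turn y 0.005 tool y [ 0.001 -0.    -1.   ]
```

The edge slope is 0.17°±, so a slight gap at the -y dowel can't be ruled out. I'll re-seat in x with shut fingers from the -x side, which is also a feel check.

```bash
python3 -m handwheel '[[[0,0,0,-0.6,0,-2,1],[0,0,0,-1,0,-3,1],[0,0,0,-1.2,0,-3.5,1],[0,0,0,-1.2,0,-3.5,1],[0,0,0,-1,0,-2.5,1],[0,0,0,-0.4,0,-1.2,1],[0,0,0,0,0,0,1],[0,0,0,0,0,0,1]]]'|grep -E 'tcp|force|width'
python3 - <<'E'
from h import *
st=monitor.read_state(); print(dk(st['tcp_pos'])); go([*wd(-46,-7),.017],-10.05)
E
```

```text
tcp_pos: [0.4946, -0.1188, 0.1321]
contact_force: [0.1, 0.4, -0.8]
width: 0.0006
[-45.81271122  -9.11808458]
t 19.35 tcp [ 0.4946 -0.1188  0.1321] F [ 0.1  0.4 -0.8] w 0.0006 head -10.0 q6 -0.23
shift cm [-0.02 11.51  0.21] turn y 0.001 tool y [ 0.  0. -1.]
```

```bash
python3 -m handwheel '[[[0,0,0,0,1.5,0.2,1],[0,0,0,0,3,0,1],[0,0,0,0,3,0,1],[0,0,0,0,2,0,1],[0,0,0,0,1,0,1],[0,0,0,0,0.6,0,1],[0,0,0,0,0.3,0,1],[0,0,0,0,0,0,1],[0,0,0,0,0,0,1]]]'|grep -E 'tcp|force|width'; python3 -m handwheel '[[[0,0,0,0.3,0,0,1],[0,0,0,0.3,0,0,1],[0,0,0,0.2,0,0,1],[0,0,0,0.1,0,0,1],[0,0,0,0,0,0,1]]]'|grep -E 'tcp|force'
python3 - <<'E'
from h import *
st=monitor.read_state(); print(dk(st['tcp_pos']))
E
```

```text
tcp_pos: [0.4956, -0.1172, 0.0191]
contact_force: [-0.3, 0.4, -0.2]
width: 0.0002
tcp_pos: [0.5037, -0.1186, 0.0181]
contact_force: [-0.2, 0.4, -0.5]
[-36.87988524  -7.36475639]
```

Contact is expected near deck x -32.

```bash
for i in 1 2 3; do python3 -m handwheel '[[[0,0,0,0.06,0,0,1],[0,0,0,0.06,0,0,1],[0,0,0,0,0,0,1]]]'|grep -E 'tcp|force'; done
```

```text
tcp_pos: [0.5047, -0.1187, 0.018]
contact_force: [0.6, 0.9, -0.3]
tcp_pos: [0.506, -0.1189, 0.0181]
contact_force: [1.4, 0.9, -0.2]
tcp_pos: [0.5071, -0.1192, 0.0181]
contact_force: [0.4, -0.4, 0.2]
```

```bash
for i in 1 2; do python3 -m handwheel '[[[0,0,0,0.06,0,0,1],[0,0,0,0,0,0,1]]]'|grep -E 'tcp|force'; done
```

```text
tcp_pos: [0.5077, -0.1193, 0.0181]
contact_force: [0.0, 0.7, 0.4]
tcp_pos: [0.5083, -0.1193, 0.018]
contact_force: [-1.3, 0.6, 0.1]
```

```bash
for i in 1 2; do python3 -m handwheel '[[[0,0,0,0.05,0,0,1],[0,0,0,0,0,0,1]]]'|grep -E 'tcp|force'; done
```

```text
tcp_pos: [0.5083, -0.1193, 0.018]
contact_force: [-3.2, 1.0, 1.4]
tcp_pos: [0.5082, -0.1193, 0.018]
contact_force: [-4.7, 0.8, 4.2]
```

```bash
for i in 1 2; do python3 -m handwheel '[[[0,0,0,0.05,0,0,1],[0,0,0,0,0,0,1]]]'|grep -E 'tcp|force'; done
```

```text
tcp_pos: [0.5082, -0.1193, 0.0179]
contact_force: [-6.4, 0.1, 6.6]
tcp_pos: [0.5082, -0.1193, 0.018]
contact_force: [-7.8, 0.9, 7.0]
```

It stopped at once and the force rose to about 7.8 N, so the box was already bearing on both dowels. Backing off and doing the last check.

```bash
python3 -m handwheel '[[[0,0,0,-0.1,0,0,1],[0,0,0,-0.2,0,0,1],[0,0,0,-0.6,0,0,1],[0,0,0,-1,0,0,1],[0,0,0,-0.5,-1,0,1],[0,0,0,0,-3,0,1],[0,0,0,0,-4,0,1],[0,0,0,0,-4,0,1],[0,0,0,0,0,4,1],[0,0,0,0,0,4.5,1]]]'|grep -E 'tcp|force'; python3 -m handwheel '[[[0,0,0,0,0,4.5,1],[0,0,0,0,0,4,1],[0,0,0,0,0,2,1],[0,0,0,0,0,0,1],[0,0,0,0,0,0,1],[0,0,0,0,0,0,1]]]'|grep -E 'clock|tcp|force'
python3 - <<'E'
from h import *
t=snap('top'); s=snap('side')
c=np.zeros((600,800,3),np.uint8); c[:,:400]=cv2.resize(t['color'][155:275,235:315+90],None,fx=1,fy=1).shape and 0
a=cv2.resize(t['color'][140:300,230:430],(500,400),interpolation=cv2.INTER_CUBIC); b=cv2.resize(s['color'][225:275,290:340],(300,300),interpolation=cv2.INTER_CUBIC)
c[:400,:500]=a; c[:300,500:]=b; cv2.imwrite('pics/fin.png',c)
E
```

```text
tcp_pos: [0.5031, -0.0325, 0.1413]
contact_force: [0.9, -1.3, -0.3]
clock: 24.45
tcp_pos: [0.5193, 0.0706, 0.1383]
contact_force: [0.6, 0.1, -0.1]
```

View pics/fin.png

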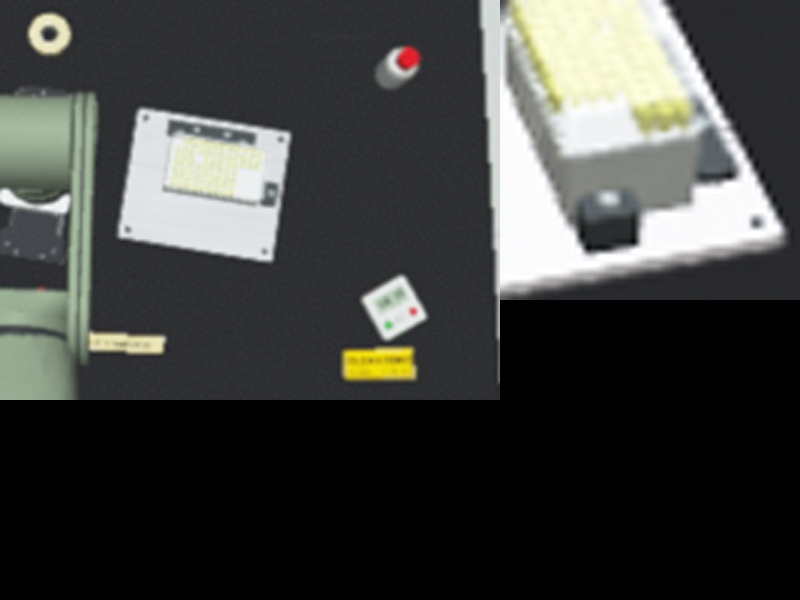

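The final picture shows the box at px (213,168) against the bar's dowels and the nose at (268,193). The timer and bottle have not moved, and the arm is clear. Handing in.

```bash
python3 -c "
from plant import sign_off
print(sign_off())"
```

```text
the job is handed in; nothing more can be done
None
```

The tip box is standing upright on the deck, released, against both dowels and the end stop; I handed it in at about 24.5 s of the 67 s allowed.

- **Set-down:** I gripped the grey box across its width and lowered it until its weight came off the wrist. The push peaked at about 5 N before I let go.
- **Dowels:** I pushed it in +x. It slid at about 2 N, then stopped dead and I pressed to about 6.5 N.
- **End stop:** I pushed it in -y with the fingers part-shut. It slid at about 2.4 N until the nose stopped it, then I pressed to 10 N, the top of the range you asked for.
- **Re-check in x:** I pressed once more towards the dowels, to 7.8 N. The fingers did not advance after contact, so the box was already bearing on both dowels. A downward rub of about 7 N on the box face came with it.

**Last checks:**
- Pictures from both cameras show the box square against the dowels and touching the nose. The timer and bottle have not moved. The arm partly hid the beaker in the last top view, but nothing went near it.
- Where the box stopped was about 1 mm (x) and 2 mm (y) from what the pictures had predicted, within the calibration error.
- The edge-angle check was inconclusive: the box's edge read +0.17° and the deck's own edge −0.36°. That is why I did the re-check by feel. I did not press on the end stop again afterwards.

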